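Lid on the loaded pot

TASK

The potatoes are in the red pot and it is ready to be covered: first take the wooden spatula off the pot and lay it down in the blue spoon tray, then fetch the lid from the sloping drainer and set it on the pot, lowering it until it is seated before you let go - do not drop it. Leave the pot on its cork mat and do not disturb the other things on the worktop.

Things in the scene. Friction and masses are not known exactly. Their poses are not given: they have to be found in the camera images.
- pot: Red casserole holding potatoes, loose on the cork mat, about 2 kg. 190 outer diameter, wall 4 (mouth 182), rim 115 above its underside; potatoes stay 45 or more below the rim. Two dark loop handles on its +x and -x sides reach 131 from its axis, 90 above its underside. Origin: centre of the underside, z up.
- pot_rim (a point): Centre of the pot's mouth, level with the rim; z up.
- trivet: Fixed round cork mat under the pot, 230 dia x 10 thick. Origin: centre of its underside.
- lid: Pot's lid, loose, about 0.4 kg: red disc 200 dia x 6 thick; under it a steel plug 170 dia x 10 deep, chamfered, enters the pot's mouth with 6 mm play all round; black bar handle on top. Origin: centre of the disc's underside (which rests on the pot's rim); z out of its top. Starts on the drainer, z axis 38 degrees from vertical, leaning to the drainer's front. Round: any heading fits.
- lid_grip (a point): Grip point in the lid's handle, 28 along z from the lid's origin. The handle is a bar 60 long (lid y) x 16 wide (lid x) x 34 high, from 6 to 40 along z; grip it across its 16 mm.
- rack: Fixed cream plastic drainer, base 200 x 230, back 145 high: slats sloping up from its front (-x) to its back (+x) at 38 degrees from horizontal, and two pegs near the lower edge, 24 above the slats, on which the lid's rim rests. The lid lies loose: lift it away along the lid's z. Origin: centre of the base's underside.
- spatula: Wooden spatula, 60 g, lying across the pot's rim at the start. Handle 172 long x 16 wide x 12 thick, from -150 to +22 along its x; blade 80 long x 50 wide x 8 thick, from 20 to 100. Origin: under the handle close to the blade, roughly at the centre of mass (grip here, across y); z up.
- spatula_handle_end (a point): End of the spatula's handle, 150 from its origin, 6 above the underside.
- spatula_blade_end (a point): End of the spatula's blade, 100 from its origin, 4 above the underside.
- tray: Fixed shallow blue ceramic spoon tray, 310 (x) x 100 (y) x 14 high, walls and floor 5 thick. Origin: centre of the underside.
- mug: Bystander: blue mug, 80 dia x 95 tall, handle to its +y (mm); origin centre of underside. Leave it alone.
- salt: Bystander: white salt jar with steel cap, 48 dia x 80 tall (mm); origin centre of underside. Leave it alone.
- caddy: Bystander: yellow-labelled tin, 84 dia x 130 tall (mm); origin centre of underside. Leave it alone.
- bowl: Bystander: small white bowl, 120 dia x 55 tall (mm); origin centre of underside. Leave it alone.
- oil: Bystander: green oil bottle, 64 dia x 240 tall (mm); origin centre of underside. Leave it alone.
- mill: Bystander: dark wooden pepper mill, 52 dia x 142 tall (mm); origin centre of underside. Leave it alone.
- jam: Bystander: amber jar with red cap, 68 dia x 95 tall (mm); origin centre of underside. Leave it alone.
Things that resemble listed ones, but are neither listed nor needed, are in the scene too. Of the things that look like the lid, the largest one is meant. Several things have the shape of the trivet; the one meant has the colours described above.

How it is judged:
By the outcome, as a careful person would: the job done as asked, in the order asked, and still so for the second after the job is handed in, with the robot touching nothing.
It also fails if it takes over 58 s, if anything falls off the work surface, if the arm or the gripper's body presses on something with over 40 N, if the wrist force passes 120 N, or if a joint passes its speed limit or range.

ROBOT

A 7-joint arm with a two-finger parallel gripper is mounted at the origin on the work surface. World frame = base frame: x ahead of the robot, y to its left, z up, the work surface at z = 0. Lengths are in m, angles in rad, forces in N, time in s.
With the tool pointing down it reaches from about 0.4 to 0.925 m from the base axis. Payload 4.1 kg.
Tool frame: the origin (TCP) lies at the very end of the fingers, on their centre line; the grasp point (between the pads) lies 19 mm behind it; z points along the fingers, y is the line along which they close (so a half turn about z gives the same grasp; the last joint's range is limited). The gripper opens to 85 mm and grips with 20 to 120 N. Pads are 22 mm wide; open, the fingers measure 114 mm over their backs; the gripper's body (76 mm by 85 mm) begins 54 mm behind the grasp point. The pads swing forward as they close: fully open they stand 13 mm farther back than shut.
Start: joints at [-1.425, 0.398, 0.045, 1.537, -0.019, 1.207, -0.051], TCP at [0.158, 0.631, 0.231] pointing down, gripper open.
Joint ranges: [-2.82, 2.82], [-0.49, 2.23], [-1.37, 1.46], [0, 2.46], [-1.36, 4.5], [0.23, 2], [-2.94, 2.94]. Speed limits (rad/s): [2.57, 2.57, 3.14, 3.14, 3.14, 3.14, 3.14].

INTERFACE

Orientations are given as a 3x3 rotation matrix whose columns are the frame's x, y, z axes.
In Python, from bench import bot gives the robot as it stands.
- The arm moves only by the shell command python3 -m handwheel 'ROWS' [OPENING]. ROWS is JSON, a list of rows, each a list of 2 entries, a list of its own where there are three numbers: the shift along the tool's x, y, z each as a share of 40 mm, from -1 to 1, then the turn, a rotation vector about the tool's x, y, z each as a share of pi rad, from -1 to 1. In form: [[[tx, ty, tz], [rx, ry, rz]], ...]. A call has exactly 10 rows; each row shifts and turns the commanded pose from where the row before left it, along the tool's axes as they then stand; what a row does not reach is not made up. A row lasts 1/12 s, in which the tool goes at most 41.7 mm and 7.16 degrees, less where a joint would pass 70% of its speed; a pose out of reach is approached as far as the arm can. A call with a number of a shift or a turn outside -1 to 1 is refused whole. A call with a gripper value outside its range is refused whole. OPENING is the opening, from 0 (shut) to 1 (fully open), set as the call begins (- or left out, the last holds). The fingers move at their own pace and stop on an object; the grip force is fixed at half the most. Time passes only in rows, so rows that do not move let the fingers close, or fill a call up. It gives the time, the measured TCP pose, the force, the opening and the grip force at its end, in the units of the state.
- bot.get_obs(): the state, without advancing time (a new reading comes with each control period).
- bot.read_camera(name): name is "scene" or "top"; returns a dict with "image" (480x640x3 uint8, red, green, blue), "camera_matrix" (3x3 intrinsics, pixels), "T" (4x4, takes a point from camera to world coordinates). Camera axes: x right, y down, z forward; pixel columns grow to the right and rows downward; lengths in m; the calibration is good to about 2 mm. A picture is of the moment at which its call begins. There is no depth.
- bot.hand_in(): hands the job in; it is judged then, once.
The state is a dict: "t": time; "joint_pos": joint angles; "qvel": joint speeds; "tau": joint torques, N m; "tool_pos": TCP position; "ee_rot": TCP orientation; "contact_force": force on the tool from outside, world axes, zero at the start; "wrist_torque": the same for the moment, N m; "finger_gap": finger opening in m; "gripper_force": force on a finger pad.
Only numpy, scipy, OpenCV 4.12 (cv2) and the standard library are available. Lean on these libraries where they do the work, as an engineer would, in place of code of your own. Each camera call takes 0.05 s, during which the arm holds its last target. There are 200 camera calls.

## Working session

There is one attempt and no reset: what is moved stays moved. The work goes in short steps, Python scripts to look and compute and a shell command to move; the robot and the scene stay as the last step left them, time stands still between calls to the robot, and variables do not carry over. Pictures are saved under pics/ and viewed, at most 10 in all, crops included, and the job is handed in when it is done.

```bash
mkdir -p pics; ls; python3 - <<'E'
from bench import bot
import cv2,numpy as np
o=bot.get_obs();print({k:np.round(v,3).tolist() for k,v in o.items()})
for n in("scene","top"):
    c=bot.read_camera(n);cv2.imwrite(f"pics/{n}0.png",c["image"][:,:,::-1]);print(n,c["camera_matrix"].round(1).tolist(),c["T"].round(3).tolist())
E
```

```text
pics
{'t': 0.0, 'joint_pos': [-1.425, 0.399, 0.045, 1.538, -0.019, 1.207, -0.051], 'qvel': [-0.001, 0.001, -0.001, -0.0, -0.001, -0.002, 0.001], 'tau': [-0.0, -47.513, 1.364, -25.422, 0.012, 0.01, -0.0], 'tool_pos': [0.157, 0.63, 0.23], 'ee_rot': [[-0.97, 0.242, -0.0], [0.242, 0.97, -0.002], [-0.0, -0.002, -1.0]], 'contact_force': [0.392, -0.118, 0.174], 'wrist_torque': [0.02, 0.016, 0.012], 'gripper_force': 0.0, 'finger_gap': 0.086}
scene [[440.5, 0.0, 312.8], [0.0, 440.5, 237.0], [0.0, 0.0, 1.0]] [[0.018, 0.628, -0.778, 1.51], [1.0, 0.0, 0.024, -0.032], [0.015, -0.778, -0.628, 0.859], [0.0, 0.0, 0.0, 1.0]]
top [[454.7, 0.0, 316.8], [0.0, 454.7, 240.5], [0.0, 0.0, 1.0]] [[-0.038, -0.978, 0.204, 0.347], [-0.999, 0.037, -0.008, 0.023], [-0.0, -0.204, -0.979, 1.123], [0.0, 0.0, 0.0, 1.0]]
```

View pics/scene0.png

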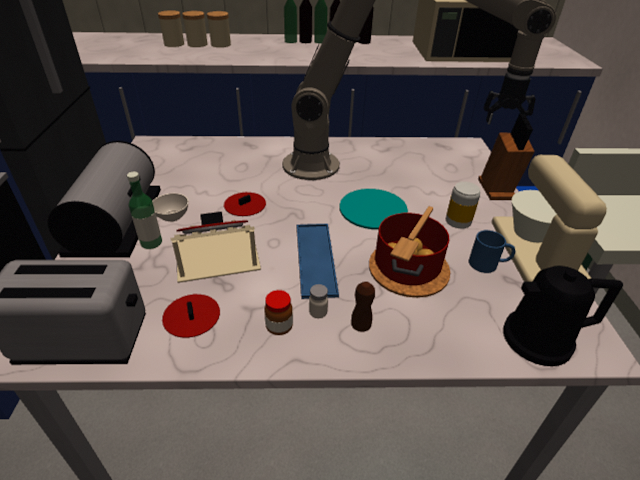

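View pics/top0.png

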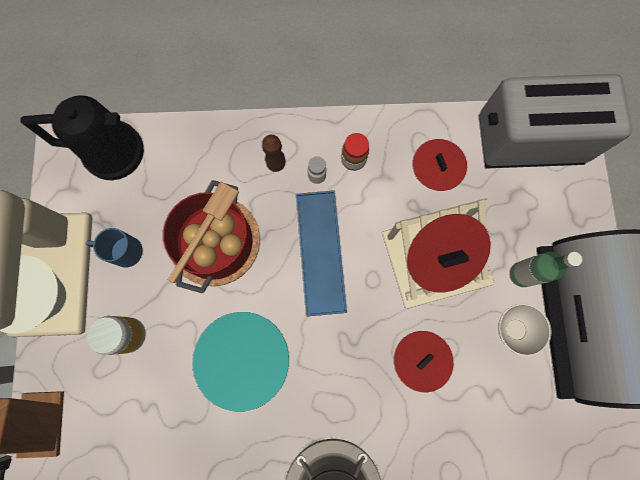

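Lid-like things in the top view: a red disc on the drainer at (449,252), a small red lid at (440,164) and another at (424,361). The one on the drainer is the largest, so I choose that. Mats: cork under the pot at (212,240) and a teal disc at (240,361), so the cork one is meant. The only spatula is at (205,235). Next I take a close crop and measure.

```bash
cat > h.py <<'E'
import numpy as np,cv2
from bench import bot
def ray(c,u,v):
    K,T=c["camera_matrix"],c["T"]
    d=T[:3,:3]@np.linalg.solve(K,[u,v,1.]);return T[:3,3],d/np.linalg.norm(d)
def onz(c,u,v,z):
    o,d=ray(c,u,v);return o+d*(z-o[2])/d[2]
def tri(c1,p1,c2,p2):
    o1,d1=ray(c1,*p1);o2,d2=ray(c2,*p2)
    s=np.linalg.lstsq(np.c_[d1,-d2],o2-o1,rcond=None)[0]
    a=o1+d1*s[0];b=o2+d2*s[1];return (a+b)/2,np.linalg.norm(a-b)
def proj(c,p):
    R,t=c["T"][:3,:3],c["T"][:3,3];q=c["camera_matrix"]@(R.T@(np.array(p)-t));return q[:2]/q[2]
def comps(m,minA):
    n,l,s,ce=cv2.connectedComponentsWithStats(m.astype(np.uint8),connectivity=8)
    return [(s[i].tolist(),ce[i].round(1).tolist(),l==i) for i in range(1,n) if s[i][4]>=minA]
E
python3 - <<'E'
from h import *
t=bot.read_camera("top");s=bot.read_camera("scene")
import pickle;pickle.dump((t,s),open("c0.pkl","wb"))
a=t["image"][:,:,::-1];b=s["image"][:,:,::-1]
A=cv2.resize(a[160:320,150:280],None,fx=3,fy=3,interpolation=3);B=cv2.resize(a[190:320,370:510],None,fx=3,fy=3,interpolation=3)
C=cv2.resize(b[190:310,150:280],None,fx=3,fy=3,interpolation=3);D=cv2.resize(b[190:310,350:480],None,fx=3,fy=3,interpolation=3)
o=np.zeros((480+0,390+400,3),np.uint8);o[:480,:390]=A;o[:390,390:790]=B[:,:400];cv2.imwrite("pics/crop1.png",o)
o=np.hstack([C,D]);cv2.imwrite("pics/crop2.png",o)
E
```

```text
(no output)
```

View pics/crop1.png

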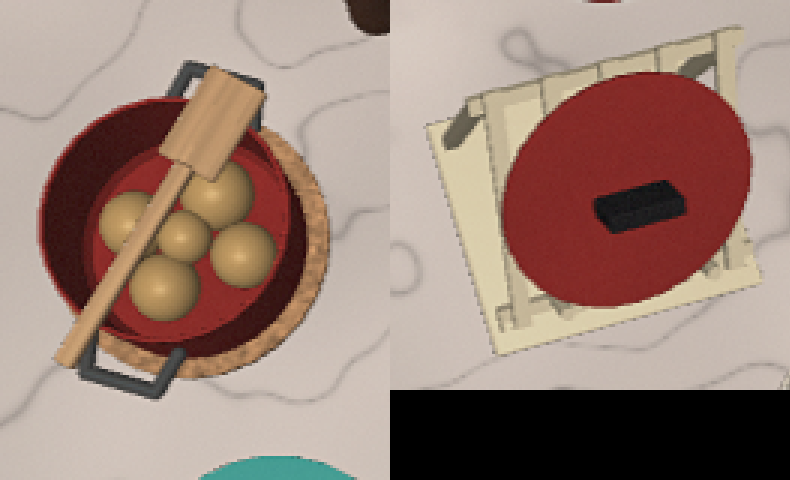

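View pics/crop2.png

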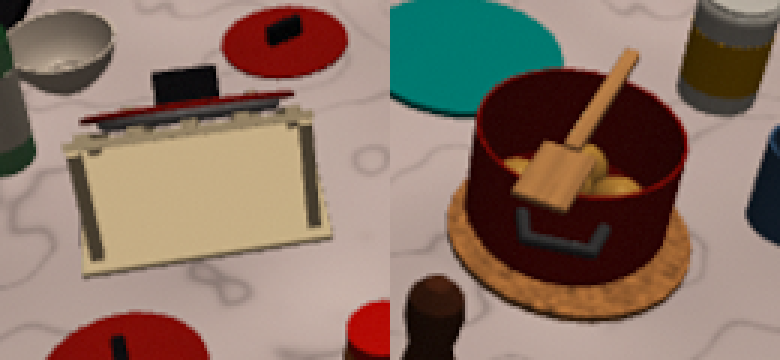

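```bash
python3 - <<'E'
from h import *
import pickle;t,s=pickle.load(open("c0.pkl","rb"))
np.set_printoptions(precision=4,suppress=True)
a,b=tri(t,(468.7,255.3),s,(200.7,214)),tri(t,(443.3,261.7),s,(222,212))
print("handle top back edge",a,b,np.linalg.norm(a[0]-b[0]),(a[0]+b[0])/2)
# spatula
for n,p,z in(("hend",(172.7,280),.137),("bend",(230,187),.133),("junc",(211,216),.135)):print(n,onz(t,*p,z))
print("hend tri",tri(t,(172.7,280),s,(430.7,207.3)))
print("bend tri",tri(t,(230,187),s,(350+(543-390)/3,190+200/3)))
hsv=cv2.cvtColor(t["image"],cv2.COLOR_RGB2HSV)
h,sa,v=hsv[...,0],hsv[...,1],hsv[...,2]
red=((h<8)|(h>172))&(sa>120)&(v>30)
for st,ce,m in comps(red,300):
    c=max(cv2.findContours(m.astype(np.uint8),0,1)[0],key=cv2.contourArea)
    print("red",st,ce,cv2.fitEllipse(cv2.convexHull(c)))
blue=(h>100)&(h<115)&(sa>100)&(v>50)
for st,ce,m in comps(blue,1500):
    c=max(cv2.findContours(m.astype(np.uint8),0,1)[0],key=cv2.contourArea)
    bx=cv2.boxPoints(cv2.minAreaRect(c));print("blue",st,[onz(t,*q,.014)[:2] for q in bx],onz(t,*bx.mean(0),.012))
# cork
cork=(h>8)&(h<20)&(sa>90)&(v>80)
mm=cork.copy();mm[:,:160]=0;mm[:,265:]=0;mm[:170]=0;mm[300:]=0
c=np.argwhere(mm)[:,::-1];print("cork bbox",c.min(0),c.max(0))
hull=cv2.convexHull(c.astype(np.int32));print(hull[:,0].tolist())
# rack base corners, front edge & back-left
for n,p,z in(("fl",(370+105/3,190+353/3),0),("fr",(370+370/3,190+280/3),0),("bl",(370+37/3,190+125/3),0)):print(n,onz(t,*p,z))
E
```

```text
handle top back edge (array([ 0.5063, -0.3179,  0.132 ]), np.float64(0.003077361665360453)) (array([ 0.4944, -0.2607,  0.1304]), np.float64(0.003438886628814318)) 0.0584438096772001 [ 0.5003 -0.2893  0.1312]
hend [0.4759 0.3318 0.137 ]
bend [0.6845 0.208  0.133 ]
junc [0.6173 0.2502 0.135 ]
hend tri (array([0.4765, 0.3348, 0.1343]), np.float64(0.004123787649452604))
bend tri (array([0.686 , 0.2117, 0.1303]), np.float64(0.006244681122692367))
red [344, 133, 25, 25, 489] [356.2, 145.1] ((356.22601318359375, 145.05111694335938), (24.317033767700195, 25.038721084594727), 18.148683547973633)
red [413, 139, 54, 52, 2087] [439.4, 164.6] ((439.4954528808594, 164.46917724609375), (50.8172721862793, 54.20698165893555), 114.91272735595703)
red [163, 192, 50, 73, 1687] [183.1, 222.9] ((184.8160400390625, 224.77220153808594), (36.69057083129883, 78.02144622802734), 28.212100982666016)
red [183, 202, 69, 77, 1632] [226.4, 251.1] ((218.2157745361328, 242.0044708251953), (64.14119720458984, 81.01143646240234), 25.902536392211914)
red [407, 214, 83, 78, 4643] [448.1, 252.2] ((448.41058349609375, 252.6439208984375), (71.4616928100586, 88.31877136230469), 52.79344940185547)
red [394, 331, 59, 61, 2729] [423.2, 361.1] ((423.277587890625, 361.1770324707031), (57.92133712768555, 61.79469680786133), 154.1602325439453)
blue [297, 191, 50, 125, 2242] [array([0.7007, 0.0631]), array([ 0.7064, -0.0374]), array([ 0.3986, -0.0498]), array([0.3937, 0.0453])] [0.546  0.0051 0.012 ]
cork bbox [168 182] [259 285]
[[259, 243], [258, 250], [256, 256], [254, 260], [251, 265], [241, 275], [237, 278], [234, 280], [224, 284], [217, 285], [208, 285], [173, 282], [169, 280], [168, 279], [173, 262], [183, 231], [184, 229], [219, 183], [220, 182], [221, 182], [224, 183], [226, 184], [237, 190], [254, 219], [255, 221], [258, 229], [259, 236]]
fl [ 0.404  -0.1954  0.    ]
fr [ 0.4552 -0.4185  0.    ]
bl [ 0.5966 -0.1528  0.    ]
```

```bash
cat > plan.py <<'E'
import sys
from h import *
from scipy.spatial.transform import Rotation as Ro
def yawR(deg):  # tool down, tool x at heading deg
    a=np.deg2rad(deg);return np.array([[np.cos(a),np.sin(a),0],[np.sin(a),-np.cos(a),0],[0,0,-1]])
def plan(p,R,n,frm=None):
    o=bot.get_obs();p0,R0=(np.array(o["tool_pos"]),np.array(o["ee_rot"])) if frm is None else frm
    w=Ro.from_matrix(R0.T@R).as_rotvec()
    print("per-row turn share",(w/n/np.pi).round(4),"max .0397; total deg",np.rad2deg(w).round(1))
    Rk=R0;rows=[]
    for k in range(n):
        rows.append((Rk.T@(np.array(p)-p0)/n/.04).round(3).tolist());Rk=Rk@Ro.from_rotvec(w/n).as_matrix()
    print("shift first/mid/last",rows[0],rows[n//2],rows[-1]);return rows
E
python3 - <<'E'
from h import *
import pickle;t,s=pickle.load(open("c0.pkl","rb"))
from scipy.optimize import least_squares
np.set_printoptions(precision=4,suppress=True)
he=onz(t,170.5,280.5,.134);be=onz(t,228.5,186,.131);ju=onz(t,211,216,.135)
d=be-he;L=np.linalg.norm(d[:2]);d/=L;print("spat",he,be,L,np.rad2deg(np.arctan2(d[1],d[0])),"origin",he+d*.15,be-d*.1,ju-d*.02)
# cork circle
pts=np.array([onz(t,*q,.010)[:2] for q in [(259,243),(258,250),(256,256),(254,260),(251,265),(241,275),(237,278),(234,280),(224,284),(258,229),(259,236)]])
f=lambda r:least_squares(lambda c:np.hypot(*(r[0]-c).T)-r[1],r[0].mean(0))
g=f((pts,.115));print("cork",g.x,np.abs(g.fun).max())
hsv=cv2.cvtColor(t["image"],cv2.COLOR_RGB2HSV);h,sa,v=[hsv[...,i] for i in range(3)]
red=((h<8)|(h>172))&(sa>120)&(v>30);red[:,:150]=0;red[:,265:]=0
P=[]
for y in range(200,262,4):
    x=np.flatnonzero(red[y]);P.append(onz(t,x[0]-.5,y,.125)[:2])
g=f((np.array(P),.095));print("rim left",g.x,np.abs(g.fun).max())
# scene rim top edge near side: red left/right extremes
hs=cv2.cvtColor(s["image"],cv2.COLOR_RGB2HSV);r2=((hs[...,0]<8)|(hs[...,0]>172))&(hs[...,1]>120)&(hs[...,2]>30);r2[:,:360]=0;r2[:,460:]=0
Q=[]
for x in list(range(380,415,3))+list(range(436,445,3)):
    y=np.flatnonzero(r2[200:300,x]);Q.append(onz(s,x,200+y[0]-.5,.125)[:2])
g=f((np.array(Q),.095));print("rim scene far",g.x,np.abs(g.fun).max())
# lid check
y=np.deg2rad(12.5);xr=np.array([np.cos(y),np.sin(y),0]);yr=np.array([-np.sin(y),np.cos(y),0]);a=np.deg2rad(38)
zl=-np.sin(a)*xr+np.array([0,0,np.cos(a)]);xl=np.cos(a)*xr+np.array([0,0,np.sin(a)])
O=np.array([.5003,-.2893,.1312])-.008*xl-.04*zl
c=np.array([proj(t,O+.006*zl+.1*(np.cos(q)*xl+np.sin(q)*yr)) for q in np.linspace(0,6.28,90)])
print("lid O",O,"pred bbox",c.min(0),c.max(0),"grip",O+.028*zl,"obs 407-489.., 214-291")
for i in(-8,8):
  for j in(-30,30):print(i,j,proj(t,O+.04*zl+i*xl/1000+j*yr/1000),proj(s,O+.04*zl+i*xl/1000+j*yr/1000))
E
```

```text
spat [0.4753 0.3375 0.134 ] [0.6878 0.2118 0.131 ] 0.24680510785104492 -30.604516554328647 origin [0.6044 0.2611 0.1322] [0.6017 0.2627 0.1322] [0.6    0.2604 0.1352]
cork [0.5896 0.2728] 0.0007103398360763097
rim left [0.5824 0.266 ] 0.0008175924201059975
rim scene far [0.5847 0.2671] 0.0024194807636441495
lid O [ 0.5182 -0.2853  0.0948] pred bbox [406.9607 214.0394] [490.5968 292.3507] grip [ 0.5014 -0.2891  0.1168] obs 407-489.., 214-291
-8 -30 [468.5212 261.3457] [200.2234 214.46  ]
-8 30 [442.8719 268.1125] [221.675  211.8091]
8 -30 [468.1548 255.1939] [199.8975 214.1969]
8 30 [442.3214 261.9901] [221.6232 211.515 ]
```

```bash
python3 - <<'E'
from plan import *
plan([.602,.261,.21],yawR(149.4),20)
E
```

```text
per-row turn share [-0.      0.      0.0046] max .0397; total deg [-0.1  0.  16.6]
shift first/mid/last [-0.651, -0.313, 0.026] [-0.689, -0.216, 0.026] [-0.712, -0.125, 0.026]
```

```bash

python3 -m handwheel '[[[-0.67,-0.265,0.026],[0,0,0.0046]],[[-0.67,-0.265,0.026],[0,0,0.0046]],[[-0.67,-0.265,0.026],[0,0,0.0046]],[[-0.67,-0.265,0.026],[0,0,0.0046]],[[-0.67,-0.265,0.026],[0,0,0.0046]],[[-0.67,-0.265,0.026],[0,0,0.0046]],[[-0.67,-0.265,0.026],[0,0,0.0046]],[[-0.67,-0.265,0.026],[0,0,0.0046]],[[-0.67,-0.265,0.026],[0,0,0.0046]],[[-0.67,-0.265,0.026],[0,0,0.0046]]]' 0.5
python3 -m handwheel '[[[-0.7,-0.17,0.026],[0,0,0.0046]],[[-0.7,-0.17,0.026],[0,0,0.0046]],[[-0.7,-0.17,0.026],[0,0,0.0046]],[[-0.7,-0.17,0.026],[0,0,0.0046]],[[-0.7,-0.17,0.026],[0,0,0.0046]],[[-0.7,-0.17,0.026],[0,0,0.0046]],[[-0.7,-0.17,0.026],[0,0,0.0046]],[[-0.7,-0.17,0.026],[0,0,0.0046]],[[-0.7,-0.17,0.026],[0,0,0.0046]],[[-0.7,-0.17,0.026],[0,0,0.0046]]]'
python3 - <<'E'
from plan import *
plan([.602,.261,.127],yawR(149.4),6)
E
```

```text
t: 1.03
tool_pos: [0.3811, 0.447, 0.2208]
ee_rot: [[-0.925, 0.38, -0.0], [0.38, 0.925, 0.0], [0.0, 0.0, -1.0]]
contact_force: [-0.3, -0.1, -0.5]
finger_gap: 0.0426
gripper_force: 0.0
t: 1.87
tool_pos: [0.6026, 0.2634, 0.2102]
ee_rot: [[-0.861, 0.509, -0.0], [0.509, 0.861, 0.0], [0.0, -0.0, -1.0]]
contact_force: [0.9, 1.0, -0.0]
finger_gap: 0.0426
gripper_force: 0.0
per-row turn share [-0. -0. -0.] max .0397; total deg [-0. -0. -0.]
shift first/mid/last [-0.003, -0.01, 0.347] [-0.003, -0.01, 0.347] [-0.003, -0.01, 0.347]
```

```bash

python3 -m handwheel '[[[0,-0.01,0.3],[0,0,0]],[[0,-0.01,0.3],[0,0,0]],[[0,-0.01,0.3],[0,0,0]],[[0,-0.01,0.3],[0,0,0]],[[0,-0.01,0.3],[0,0,0]],[[0,-0.01,0.3],[0,0,0]],[[0,0,0.14],[0,0,0]],[[0,0,0.14],[0,0,0]],[[0,0,0],[0,0,0]],[[0,0,0],[0,0,0]]]'
python3 - <<'E'
from h import *
c=bot.read_camera("scene");cv2.imwrite("pics/s3.png",cv2.resize(c["image"][150:310,330:500,::-1],None,fx=3,fy=3,interpolation=3))
E
```

```text
t: 2.7
tool_pos: [0.6007, 0.2624, 0.1274]
ee_rot: [[-0.861, 0.509, 0.0], [0.509, 0.861, 0.0], [-0.0, 0.0, -1.0]]
contact_force: [0.1, 0.2, 1.1]
finger_gap: 0.0424
gripper_force: 0.0
```

View pics/s3.png

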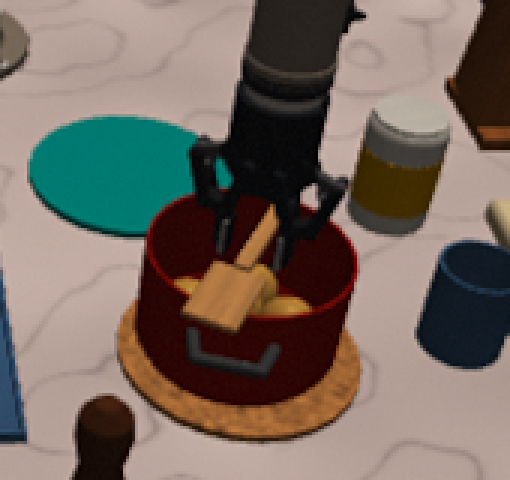

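The open fingertips, at crop (222,250) and (283,262), straddle the spatula handle at (255,240). I close and lift.

```bash

python3 -m handwheel '[[[0,0,0],[0,0,0]],[[0,0,0],[0,0,0]],[[0,0,0],[0,0,0]],[[0,0,0],[0,0,0]],[[0,0,0],[0,0,0]],[[0,0,0],[0,0,0]],[[0,0,0],[0,0,0]],[[0,0,0],[0,0,0]],[[0,0,0],[0,0,0]],[[0,0,0],[0,0,0]]]' 0
python3 -m handwheel '[[[0,0,-0.1],[0,0,0]],[[0,0,-0.2],[0,0,0]],[[0,0,-0.3],[0,0,0]],[[0,0,-0.4],[0,0,0]],[[0,0,-0.4],[0,0,0]],[[0,0,-0.4],[0,0,0]],[[0,0,-0.4],[0,0,0]],[[0,0,-0.3],[0,0,0]],[[0,0,-0.1],[0,0,0]],[[0,0,0],[0,0,0]]]'
python3 - <<'E'
from plan import *
y=2.8;d=np.array([np.cos(np.deg2rad(y)),np.sin(np.deg2rad(y))])
c=np.array([.549,.005])+.025*d;print(c)
R=bot.get_obs();plan([*c,.16],yawR(180+y),10)
plan([*c,.16],yawR(180+y),20)
E
```

```text
t: 3.58
tool_pos: [0.6012, 0.2625, 0.1283]
ee_rot: [[-0.861, 0.509, 0.001], [0.509, 0.861, 0.001], [-0.001, 0.001, -1.0]]
contact_force: [-0.6, 0.0, 5.8]
finger_gap: 0.0139
gripper_force: 60.8
t: 4.42
tool_pos: [0.6013, 0.2625, 0.2329]
ee_rot: [[-0.861, 0.509, 0.002], [0.509, 0.861, 0.001], [-0.001, 0.002, -1.0]]
contact_force: [0.2, -0.5, 0.0]
finger_gap: 0.0137
gripper_force: 60.1
[0.57397015 0.00622124]
per-row turn share [ 0.0001  0.0001 -0.0185] max .0397; total deg [  0.1   0.1 -33.4]
shift first/mid/last [-0.267, -0.587, 0.181] [-0.087, -0.639, 0.182] [0.062, -0.641, 0.182]
per-row turn share [ 0.      0.     -0.0093] max .0397; total deg [  0.1   0.1 -33.4]
shift first/mid/last [-0.133, -0.293, 0.091] [-0.044, -0.319, 0.091] [0.04, -0.32, 0.091]
```

```bash

python3 -m handwheel '[[[-0.27,-0.59,0.1],[0,0,-0.0185]],[[-0.23,-0.6,0.1],[0,0,-0.0185]],[[-0.2,-0.61,0.1],[0,0,-0.0185]],[[-0.16,-0.62,0.1],[0,0,-0.0185]],[[-0.13,-0.63,0.1],[0,0,-0.0185]],[[-0.09,-0.64,0.1],[0,0,-0.0185]],[[-0.05,-0.64,0.1],[0,0,-0.0185]],[[-0.01,-0.645,0.1],[0,0,-0.0185]],[[0.02,-0.645,0.1],[0,0,-0.0185]],[[0.06,-0.64,0.1],[0,0,-0.0185]]]'
python3 -m handwheel '[[[0,0,0.3],[0,0,0]],[[0,0,0.3],[0,0,0]],[[0,0,0.3],[0,0,0]],[[0,0,0.3],[0,0,0]],[[0,0,0.3],[0,0,0]],[[0,0,0.3],[0,0,0]],[[0,0,0.3],[0,0,0]],[[0,0,0.3],[0,0,0]],[[0,0,0],[0,0,0]],[[0,0,0],[0,0,0]]]'
python3 - <<'E'
from plan import *
c=bot.read_camera("scene");d=bot.read_camera("top")
A=cv2.resize(c["image"][150:330,250:380,::-1],None,fx=3,fy=3,interpolation=3)
B=cv2.resize(d["image"][170:350,255:385,::-1],None,fx=3,fy=3,interpolation=3)
cv2.imwrite("pics/s4.png",np.hstack([A,B]))
plan([.574,.0062,.03],yawR(182.8),10)
E
```

```text
t: 5.25
tool_pos: [0.5726, 0.0049, 0.19]
ee_rot: [[-0.999, -0.05, -0.002], [-0.05, 0.999, -0.0], [0.002, -0.0, -1.0]]
contact_force: [0.2, 0.2, -0.9]
finger_gap: 0.014
gripper_force: 60.1
t: 6.08
tool_pos: [0.5732, 0.0062, 0.0944]
ee_rot: [[-0.999, -0.048, -0.002], [-0.048, 0.999, -0.0], [0.002, -0.0, -1.0]]
contact_force: [0.5, -0.3, -0.5]
finger_gap: 0.014
gripper_force: 60.1
per-row turn share [ 0.  0. -0.] max .0397; total deg [ 0.   0.1 -0.1]
shift first/mid/last [0.001, 0.0, 0.164] [0.001, 0.0, 0.164] [0.001, 0.0, 0.165]
```

View pics/s4.png

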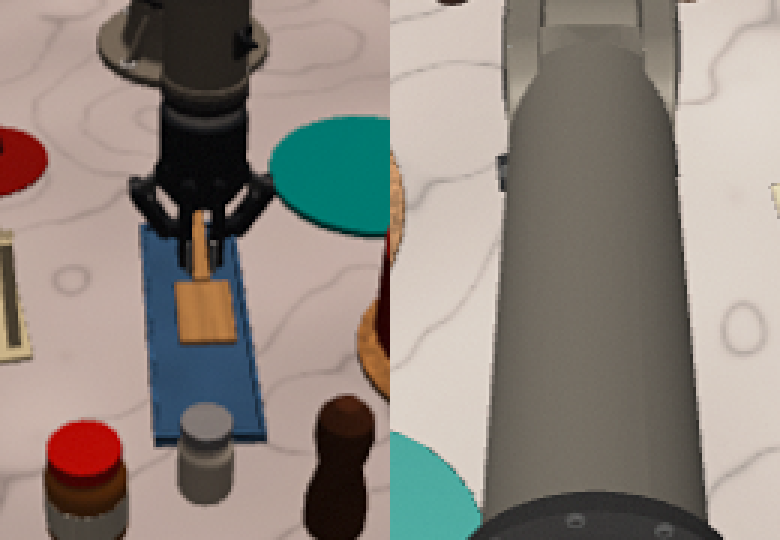

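The spatula is held lined up with the tray: blade end at scene (319,264), blade root at (318,244), handle behind. I check that it is level.

```bash
python3 - <<'E'
from plan import *
import pickle
s=pickle.load(open("c0.pkl","rb"))[1]
for n,x,px in(("blade end",.673,(250+207/3,150+343/3)),("junc",.594,(250+205/3,150+281/3)),("handle end",.424,(250+203/3,150+211/3))):
    o,d=ray(s,*px);print(n,(o+d*(x-o[0])/d[0]).round(4))
E
```

```text
blade end [0.673  0.0104 0.0931]
junc [0.594  0.0108 0.0965]
handle end [0.424  0.0147 0.0484]
```

```bash

python3 -m handwheel '[[[0,0,0.3],[0,0,0]],[[0,0,0.3],[0,0,0]],[[0,0,0.3],[0,0,0]],[[0,0,0.3],[0,0,0]],[[0,0,0.3],[0,0,0]],[[0,0,0.25],[0,0,0]],[[0,0,0.15],[0,0,0]],[[0,0,0.1],[0,0,0]],[[0,0,0.06],[0,0,0]],[[0,0,0],[0,0,0]]]'
python3 -m handwheel '[[[0,0,0.05],[0,0,0]],[[0,0,0],[0,0,0]],[[0,0,0],[0,0,0]],[[0,0,0],[0,0,0]],[[0,0,0],[0,0,0]],[[0,0,0],[0,0,0]],[[0,0,0],[0,0,0]],[[0,0,0],[0,0,0]],[[0,0,0],[0,0,0]],[[0,0,0],[0,0,0]]]'
```

```text
t: 7.02
tool_pos: [0.5737, 0.0062, 0.0125]
ee_rot: [[-0.999, -0.047, -0.0], [-0.047, 0.999, 0.0], [0.0, 0.0, -1.0]]
contact_force: [0.5, 0.2, -0.3]
finger_gap: 0.0139
gripper_force: 60.1
t: 7.85
tool_pos: [0.5737, 0.0062, 0.0109]
ee_rot: [[-0.999, -0.047, -0.0], [-0.047, 0.999, 0.0], [0.0, 0.0, -1.0]]
contact_force: [0.1, -0.3, -1.2]
finger_gap: 0.0138
gripper_force: 60.1
```

```bash

python3 -m handwheel '[[[0,0,0.03],[0,0,0]],[[0,0,0.03],[0,0,0]],[[0,0,0],[0,0,0]],[[0,0,0],[0,0,0]],[[0,0,0],[0,0,0]],[[0,0,0],[0,0,0]],[[0,0,0],[0,0,0]],[[0,0,0],[0,0,0]],[[0,0,0],[0,0,0]],[[0,0,0],[0,0,0]]]'
python3 -m handwheel '[[[0,0,0],[0,0,0]],[[0,0,0],[0,0,0]],[[0,0,0],[0,0,0]],[[0,0,0],[0,0,0]],[[0,0,0],[0,0,0]],[[0,0,0],[0,0,0]],[[0,0,0],[0,0,0]],[[0,0,0],[0,0,0]],[[0,0,0],[0,0,0]],[[0,0,0],[0,0,0]]]' 0.4
python3 -m handwheel '[[[0,0,-0.1],[0,0,0]],[[0,0,-0.2],[0,0,0]],[[0,0,-0.6],[0,0,0]],[[0,0,-1],[0,0,0]],[[0,0,-1],[0,0,0]],[[0,0,-1],[0,0,0]],[[0,0,-1],[0,0,0]],[[0,0,-1],[0,0,0]],[[0,0,0],[0,0,0]],[[0,0,0],[0,0,0]]]'
python3 - <<'E'
from plan import *
y=np.deg2rad(12.5);a=np.deg2rad(38);xr=np.array([np.cos(y),np.sin(y),0]);yr=np.array([-np.sin(y),np.cos(y),0])
zl=-np.sin(a)*xr+np.array([0,0,np.cos(a)]);xl=np.cos(a)*xr+np.array([0,0,np.sin(a)])
O=np.array([.5182,-.2853,.0948]);R=np.c_[yr,xl,-zl]
print((O+.011*zl).round(4),(O+.12*zl).round(4));print(R.round(3).tolist())
plan([.42,-.16,.27],yawR(102.5),20)
plan(O+.12*zl,R,10,(np.array([.42,-.16,.27]),yawR(102.5)))
E
```

```text
t: 8.68
tool_pos: [0.5737, 0.0062, 0.0085]
ee_rot: [[-0.999, -0.047, 0.0], [-0.047, 0.999, 0.0], [-0.0, 0.0, -1.0]]
contact_force: [0.1, -0.0, 0.4]
finger_gap: 0.0135
gripper_force: 60.2
t: 9.52
tool_pos: [0.5737, 0.0062, 0.0085]
ee_rot: [[-0.999, -0.047, 0.0], [-0.047, 0.999, 0.0], [-0.0, 0.0, -1.0]]
contact_force: [-0.1, -0.6, 0.0]
finger_gap: 0.0339
gripper_force: 0.0
t: 10.35
tool_pos: [0.5755, 0.006, 0.2484]
ee_rot: [[-0.999, -0.047, 0.007], [-0.047, 0.999, 0.001], [-0.007, 0.001, -1.0]]
contact_force: [-0.9, 0.1, -0.3]
finger_gap: 0.0345
gripper_force: 0.0
[ 0.5116 -0.2868  0.1035] [ 0.4461 -0.3013  0.1894]
[[-0.216, 0.769, 0.601], [0.976, 0.171, 0.133], [0.0, 0.616, -0.788]]
per-row turn share [0.0001 0.0001 0.0223] max .0397; total deg [ 0.3  0.3 80.2]
shift first/mid/last [0.204, -0.198, -0.029] [0.028, -0.283, -0.028] [-0.144, -0.245, -0.027]
per-row turn share [-0.0211  0.     -0.    ] max .0397; total deg [-38.   0.  -0.]
shift first/mid/last [-0.359, -0.013, 0.202] [-0.359, -0.078, 0.186] [-0.359, -0.124, 0.16]
```

```bash

python3 -m handwheel '[[[0.2,-0.2,-0.03],[0,0,0.0223]],[[0.19,-0.21,-0.03],[0,0,0.0223]],[[0.17,-0.23,-0.03],[0,0,0.0223]],[[0.15,-0.24,-0.03],[0,0,0.0223]],[[0.14,-0.25,-0.03],[0,0,0.0223]],[[0.12,-0.26,-0.03],[0,0,0.0223]],[[0.1,-0.27,-0.03],[0,0,0.0223]],[[0.08,-0.27,-0.03],[0,0,0.0223]],[[0.06,-0.28,-0.03],[0,0,0.0223]],[[0.05,-0.28,-0.03],[0,0,0.0223]]]' 0.65
python3 -m handwheel '[[[0.03,-0.28,-0.03],[0,0,0.0223]],[[0.01,-0.28,-0.03],[0,0,0.0223]],[[-0.01,-0.28,-0.03],[0,0,0.0223]],[[-0.03,-0.28,-0.03],[0,0,0.0223]],[[-0.05,-0.28,-0.03],[0,0,0.0223]],[[-0.07,-0.28,-0.03],[0,0,0.0223]],[[-0.09,-0.27,-0.03],[0,0,0.0223]],[[-0.1,-0.26,-0.03],[0,0,0.0223]],[[-0.12,-0.25,-0.03],[0,0,0.0223]],[[-0.14,-0.24,-0.03],[0,0,0.0223]]]'
cat >> plan.py <<'E'
_y=np.deg2rad(12.5);_a=np.deg2rad(38);xr=np.array([np.cos(_y),np.sin(_y),0]);yr=np.array([-np.sin(_y),np.cos(_y),0])
zl=-np.sin(_a)*xr+np.array([0,0,np.cos(_a)]);xl=np.cos(_a)*xr+np.array([0,0,np.sin(_a)])
LO=np.array([.5182,-.2853,.0948]);LR=np.c_[yr,xl,-zl]
E
python3 - <<'E'
from plan import *
[print(r) for r in plan(LO+.12*zl,LR,10)]
d=bot.read_camera("top")["image"][170:350,255:385,::-1]
cv2.imwrite("pics/t5.png",cv2.resize(d,None,fx=3,fy=3,interpolation=3))
E
```

```text
t: 11.18
tool_pos: [0.4957, -0.0786, 0.2552]
ee_rot: [[-0.792, 0.611, -0.003], [0.611, 0.792, 0.0], [0.002, -0.002, -1.0]]
contact_force: [0.2, 0.6, 0.3]
finger_gap: 0.0552
gripper_force: 0.0
t: 12.02
tool_pos: [0.4181, -0.1599, 0.2673]
ee_rot: [[-0.212, 0.977, -0.003], [0.977, 0.212, 0.001], [0.001, -0.003, -1.0]]
contact_force: [-0.2, -0.5, 0.1]
finger_gap: 0.0558
gripper_force: 0.0
per-row turn share [-0.0212  0.     -0.0002] max .0397; total deg [-38.1   0.   -0.3]
shift first/mid/last [-0.36, -0.006, 0.194] [-0.36, -0.07, 0.181] [-0.36, -0.116, 0.156]
[-0.36, -0.006, 0.194]
[-0.36, -0.019, 0.193]
[-0.36, -0.032, 0.192]
[-0.36, -0.045, 0.189]
[-0.36, -0.058, 0.186]
[-0.36, -0.07, 0.181]
[-0.36, -0.082, 0.176]
[-0.36, -0.094, 0.17]
[-0.36, -0.105, 0.164]
[-0.36, -0.116, 0.156]
```

View pics/t5.png

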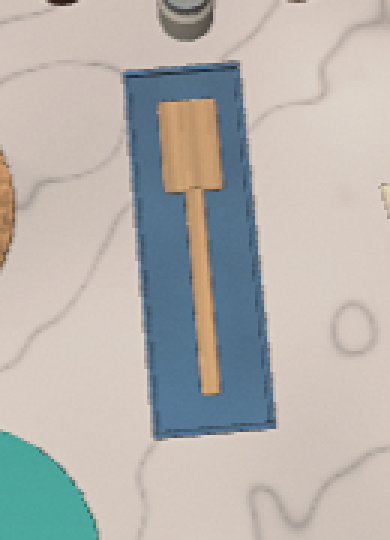

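The spatula lies flat inside the tray, running from crop (190,98) to (210,395), well clear of the walls. Next is the lid.

```bash

python3 -m handwheel '[[[-0.36,-0.006,0.194],[-0.0212,0,-0.0002]],[[-0.36,-0.019,0.193],[-0.0212,0,-0.0002]],[[-0.36,-0.032,0.192],[-0.0212,0,-0.0002]],[[-0.36,-0.045,0.189],[-0.0212,0,-0.0002]],[[-0.36,-0.058,0.186],[-0.0212,0,-0.0002]],[[-0.36,-0.07,0.181],[-0.0212,0,-0.0002]],[[-0.36,-0.082,0.176],[-0.0212,0,-0.0002]],[[-0.36,-0.094,0.17],[-0.0212,0,-0.0002]],[[-0.36,-0.105,0.164],[-0.0212,0,-0.0002]],[[-0.36,-0.116,0.156],[-0.0212,0,-0.0002]]]'
python3 - <<'E'
from plan import *
plan(LO+.011*zl,LR,10)
E
```

```text
t: 12.9
tool_pos: [0.4469, -0.2937, 0.1927]
ee_rot: [[-0.225, 0.781, 0.583], [0.974, 0.179, 0.136], [0.002, 0.598, -0.801]]
contact_force: [0.4, 0.6, -0.9]
finger_gap: 0.0553
gripper_force: 0.0
per-row turn share [-0.0007 -0.0002  0.0002] max .0397; total deg [-1.3 -0.4  0.3]
shift first/mid/last [-0.02, -0.004, 0.275] [-0.019, -0.007, 0.275] [-0.018, -0.01, 0.275]
```

```bash

python3 -m handwheel '[[[0,0,0],[0,0,0]],[[0,0,0.2],[0,0,0]],[[0,0,0.25],[0,0,0]],[[0,0,0.25],[0,0,0]],[[0,0,0.25],[0,0,0]],[[0,0,0.25],[0,0,0]],[[0,0,0.25],[0,0,0]],[[0,0,0.2],[0,0,0]],[[0,0,0],[0,0,0]],[[0,0,0],[0,0,0]]]'
python3 - <<'E'
from plan import *
plan(LO+.011*zl,LR,7)
d=bot.read_camera("scene")["image"][160:300,140:300,::-1]
cv2.imwrite("pics/t6.png",cv2.resize(d,None,fx=4,fy=4,interpolation=3))
E
```

```text
t: 13.73
tool_pos: [0.4852, -0.2836, 0.1399]
ee_rot: [[-0.225, 0.784, 0.578], [0.974, 0.179, 0.137], [0.004, 0.595, -0.804]]
contact_force: [0.4, 0.7, 0.2]
finger_gap: 0.0555
gripper_force: 0.0
per-row turn share [-0.0012 -0.0004  0.0002] max .0397; total deg [-1.5 -0.5  0.3]
shift first/mid/last [-0.033, -0.006, 0.158] [-0.032, -0.007, 0.158] [-0.032, -0.009, 0.158]
```

View pics/t6.png

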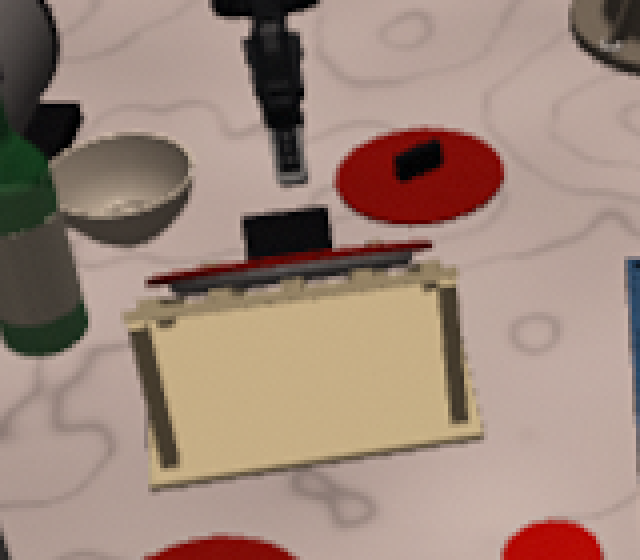

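The gripper tip at crop (292,182) lines up with the handle at (288,232), along its approach axis.

```bash

python3 -m handwheel '[[[-0.033,-0.006,0.158],[-0.0012,-0.0004,0.0002]],[[-0.033,-0.006,0.158],[-0.0012,-0.0004,0.0002]],[[-0.033,-0.006,0.158],[-0.0012,-0.0004,0.0002]],[[-0.033,-0.007,0.158],[-0.0012,-0.0004,0.0002]],[[-0.033,-0.007,0.158],[-0.0012,-0.0004,0.0002]],[[-0.033,-0.009,0.15],[-0.0012,-0.0004,0.0002]],[[-0.033,-0.009,0.1],[-0.0012,-0.0004,0.0002]],[[0,0,0],[0,0,0]],[[0,0,0],[0,0,0]],[[0,0,0],[0,0,0]]]'
python3 - <<'E'
from plan import *
plan(LO+.011*zl,LR,4)
E
```

```text
t: 14.62
tool_pos: [0.51, -0.2892, 0.1064]
ee_rot: [[-0.214, 0.769, 0.603], [0.977, 0.17, 0.131], [-0.002, 0.617, -0.787]]
contact_force: [-0.1, 0.1, 0.2]
finger_gap: 0.0556
gripper_force: 0.0
per-row turn share [ 0.0001  0.0002 -0.0001] max .0397; total deg [ 0.1  0.2 -0. ]
shift first/mid/last [0.013, -0.001, 0.022] [0.013, -0.001, 0.022] [0.013, -0.001, 0.022]
```

```bash

python3 -m handwheel '[[[0.025,0,0.04],[0,0,0]],[[0.025,0,0.04],[0,0,0]],[[0,0,0],[0,0,0]],[[0,0,0],[0,0,0]],[[0,0,0],[0,0,0]],[[0,0,0],[0,0,0]],[[0,0,0],[0,0,0]],[[0,0,0],[0,0,0]],[[0,0,0],[0,0,0]],[[0,0,0],[0,0,0]]]'
python3 -m handwheel '[[[0,0,0],[0,0,0]],[[0,0,0],[0,0,0]],[[0,0,0],[0,0,0]],[[0,0,0],[0,0,0]],[[0,0,0],[0,0,0]],[[0,0,0],[0,0,0]],[[0,0,0],[0,0,0]],[[0,0,0],[0,0,0]],[[0,0,0],[0,0,0]],[[0,0,0],[0,0,0]]]' 0
```

```text
t: 15.45
tool_pos: [0.5116, -0.2864, 0.1034]
ee_rot: [[-0.215, 0.769, 0.603], [0.977, 0.17, 0.131], [-0.001, 0.617, -0.787]]
contact_force: [-0.7, -0.4, 0.7]
finger_gap: 0.0556
gripper_force: 0.0
t: 16.28
tool_pos: [0.511, -0.2868, 0.1032]
ee_rot: [[-0.214, 0.769, 0.602], [0.977, 0.169, 0.131], [-0.001, 0.616, -0.788]]
contact_force: [-5.0, -0.9, 0.7]
finger_gap: 0.0153
gripper_force: 59.4
```

```bash

python3 -m handwheel '[[[0,0,-0.05],[0,0,0]],[[0,0,-0.1],[0,0,0]],[[0,0,-0.2],[0,0,0]],[[0,0,-0.3],[0,0,0]],[[0,0,-0.4],[0,0,0]],[[0,0,-0.4],[0,0,0]],[[0,0,-0.4],[0,0,0]],[[0,0,-0.3],[0,0,0]],[[0,0,-0.2],[0,0,0]],[[0,0,-0.1],[0,0,0]]]'
python3 - <<'E'
from plan import *
[print(r) for r in plan([.44,-.24,.31],yawR(102.5),15)]
E
```

```text
t: 17.12
tool_pos: [0.452, -0.2996, 0.1817]
ee_rot: [[-0.214, 0.768, 0.604], [0.977, 0.17, 0.131], [-0.002, 0.618, -0.787]]
contact_force: [-0.4, -0.2, -4.7]
finger_gap: 0.0151
gripper_force: 58.8
per-row turn share [ 0.0141  0.0001 -0.    ] max .0397; total deg [38.1  0.2 -0.1]
shift first/mid/last [0.101, 0.134, -0.167] [0.101, 0.076, -0.2] [0.101, 0.011, -0.214]
[0.101, 0.134, -0.167]
[0.101, 0.126, -0.173]
[0.101, 0.118, -0.178]
[0.101, 0.11, -0.183]
[0.101, 0.102, -0.188]
[0.101, 0.094, -0.192]
[0.101, 0.085, -0.196]
[0.101, 0.076, -0.2]
[0.101, 0.067, -0.203]
[0.101, 0.058, -0.206]
[0.101, 0.049, -0.208]
[0.101, 0.04, -0.21]
[0.101, 0.03, -0.212]
[0.101, 0.021, -0.213]
[0.101, 0.011, -0.214]
```

```bash

python3 -m handwheel '[[[0.1,0.134,-0.167],[0.0141,0,0]],[[0.1,0.126,-0.173],[0.0141,0,0]],[[0.1,0.118,-0.178],[0.0141,0,0]],[[0.1,0.11,-0.183],[0.0141,0,0]],[[0.1,0.102,-0.188],[0.0141,0,0]],[[0.1,0.094,-0.192],[0.0141,0,0]],[[0.1,0.085,-0.196],[0.0141,0,0]],[[0.1,0.076,-0.2],[0.0141,0,0]],[[0.1,0.067,-0.203],[0.0141,0,0]],[[0.1,0.058,-0.206],[0.0141,0,0]]]'
python3 -m handwheel '[[[0.1,0.05,-0.208],[0.0141,0,0]],[[0.1,0.04,-0.21],[0.0141,0,0]],[[0.1,0.03,-0.212],[0.0141,0,0]],[[0.1,0.021,-0.213],[0.0141,0,0]],[[0.1,0.011,-0.214],[0.0141,0,0]],[[0,0,0],[0,0,0]],[[0,0,0],[0,0,0]],[[0,0,0],[0,0,0]],[[0,0,0],[0,0,0]],[[0,0,0],[0,0,0]]]'
python3 - <<'E'
from plan import *
p=[.52,.12,.30]
[print(r) for r in plan(p,yawR(140),20)]
import pickle
pickle.dump([bot.read_camera("top"),bot.read_camera("scene"),bot.get_obs()],open("c1.pkl","wb"))
E
```

```text
t: 17.95
tool_pos: [0.4441, -0.2586, 0.2661]
ee_rot: [[-0.215, 0.953, 0.211], [0.977, 0.21, 0.047], [0.001, 0.216, -0.976]]
contact_force: [0.6, 0.2, -4.8]
finger_gap: 0.0152
gripper_force: 59.2
t: 18.78
tool_pos: [0.4399, -0.2406, 0.3082]
ee_rot: [[-0.213, 0.977, -0.0], [0.977, 0.213, -0.001], [-0.0, -0.0, -1.0]]
contact_force: [-0.4, -0.0, -4.7]
finger_gap: 0.0146
gripper_force: 59.4
per-row turn share [-0.      0.     -0.0105] max .0397; total deg [ -0.    0.  -37.7]
shift first/mid/last [0.419, 0.194, 0.01] [0.334, 0.319, 0.01] [0.226, 0.402, 0.01]
[0.419, 0.194, 0.01]
[0.412, 0.208, 0.01]
[0.405, 0.221, 0.01]
[0.398, 0.234, 0.01]
[0.39, 0.247, 0.01]
[0.382, 0.26, 0.01]
[0.373, 0.272, 0.01]
[0.364, 0.284, 0.01]
[0.354, 0.296, 0.01]
[0.344, 0.308, 0.01]
[0.334, 0.319, 0.01]
[0.323, 0.33, 0.01]
[0.312, 0.34, 0.01]
[0.301, 0.35, 0.01]
[0.289, 0.36, 0.01]
[0.277, 0.369, 0.01]
[0.265, 0.378, 0.01]
[0.252, 0.387, 0.01]
[0.239, 0.395, 0.01]
[0.226, 0.402, 0.01]
```

```bash

python3 -m handwheel '[[[0.42,0.194,0.01],[0,0,-0.0105]],[[0.41,0.208,0.01],[0,0,-0.0105]],[[0.405,0.221,0.01],[0,0,-0.0105]],[[0.4,0.234,0.01],[0,0,-0.0105]],[[0.39,0.247,0.01],[0,0,-0.0105]],[[0.38,0.26,0.01],[0,0,-0.0105]],[[0.37,0.272,0.01],[0,0,-0.0105]],[[0.365,0.284,0.01],[0,0,-0.0105]],[[0.355,0.296,0.01],[0,0,-0.0105]],[[0.345,0.308,0.01],[0,0,-0.0105]]]'
python3 -m handwheel '[[[0.335,0.32,0.01],[0,0,-0.0105]],[[0.32,0.33,0.01],[0,0,-0.0105]],[[0.31,0.34,0.01],[0,0,-0.0105]],[[0.3,0.35,0.01],[0,0,-0.0105]],[[0.29,0.36,0.01],[0,0,-0.0105]],[[0.28,0.37,0.01],[0,0,-0.0105]],[[0.265,0.38,0.01],[0,0,-0.0105]],[[0.25,0.387,0.01],[0,0,-0.0105]],[[0.24,0.395,0.01],[0,0,-0.0105]],[[0.23,0.4,0.01],[0,0,-0.0105]]]'
python3 - <<'E'
from plan import *
from scipy.optimize import least_squares
import pickle;t,s,o=pickle.load(open("c1.pkl","rb"))
def fit(P,r):
    P=np.array(P);g=least_squares(lambda c:np.hypot(*(P-c).T)-r,P.mean(0),loss="soft_l1",f_scale=.001);return g.x.round(4),np.abs(g.fun).max().round(4)
def redm(c):
    h=cv2.cvtColor(c["image"],cv2.COLOR_RGB2HSV);return ((h[...,0]<9)|(h[...,0]>171))&(h[...,1]>110)&(h[...,2]>25)
r=redm(t);r[:,:150]=0;r[:,265:]=0
P=[onz(t,np.flatnonzero(r[y])[0]-.5,y,.125)[:2] for y in range(200,266,3)]+[onz(t,x,np.flatnonzero(r[:,x])[0]-.5,.125)[:2] for x in range(175,203,3)]
print("rim top",fit(P,.095))
r2=redm(s);r2[:,:370]=0;r2[:,455:]=0
Q=[onz(s,x,200+np.flatnonzero(r2[200:,x])[0]-.5,.125)[:2] for x in range(382,442,3)]
print("rim scene",fit(Q,.095))
h=cv2.cvtColor(t["image"],cv2.COLOR_RGB2HSV);ck=(h[...,0]>8)&(h[...,0]<20)&(h[...,1]>90)&(h[...,2]>80);ck[:,:160]=0;ck[:,265:]=0;ck[:170]=0;ck[290:]=0
C=[onz(t,np.flatnonzero(ck[y])[-1]+.5,y,.010)[:2] for y in range(225,272,3)]
print("cork",fit(C,.115))
plan([.585,.267,.25],yawR(140),8)
E
```

```text
t: 19.72
tool_pos: [0.4809, -0.058, 0.3046]
ee_rot: [[-0.522, 0.853, 0.001], [0.853, 0.522, -0.001], [-0.001, -0.0, -1.0]]
contact_force: [-0.1, 0.3, -4.3]
finger_gap: 0.0151
gripper_force: 59.3
t: 20.55
tool_pos: [0.5205, 0.1223, 0.3003]
ee_rot: [[-0.77, 0.638, 0.001], [0.638, 0.77, -0.001], [-0.001, -0.001, -1.0]]
contact_force: [-0.0, -0.1, -4.6]
finger_gap: 0.0151
gripper_force: 59.3
rim top (array([0.5828, 0.2662]), np.float64(0.0016))
rim scene (array([0.5845, 0.2673]), np.float64(0.0031))
cork (array([0.5397, 0.0557]), np.float64(0.0227))
per-row turn share [-0.      0.0001  0.0003] max .0397; total deg [-0.   0.1  0.4]
shift first/mid/last [0.133, 0.477, 0.157] [0.135, 0.476, 0.157] [0.136, 0.476, 0.157]
```

```bash

python3 -m handwheel '[[[0.13,0.475,0.15],[0,0,0]],[[0.13,0.475,0.15],[0,0,0]],[[0.13,0.475,0.15],[0,0,0]],[[0.13,0.475,0.15],[0,0,0]],[[0.13,0.475,0.15],[0,0,0]],[[0.13,0.475,0.15],[0,0,0]],[[0.13,0.475,0.15],[0,0,0]],[[0.13,0.475,0.15],[0,0,0]],[[0,0,0],[0,0,0]],[[0,0,0],[0,0,0]]]'
python3 - <<'E'
from plan import *
t=bot.read_camera("top");s=bot.read_camera("scene")
import pickle;pickle.dump((t,s),open("c2.pkl","wb"))
print(bot.get_obs()["tool_pos"])
A=cv2.resize(s["image"][120:310,350:490,::-1],None,fx=2.8,fy=2.8,interpolation=3)
B=cv2.resize(t["image"][150:340,130:270,::-1],None,fx=2.8,fy=2.8,interpolation=3)
cv2.imwrite("pics/t7.png",np.hstack([A,B]))
E
```

```text
t: 21.38
tool_pos: [0.5849, 0.2661, 0.2509]
ee_rot: [[-0.771, 0.637, -0.002], [0.637, 0.771, -0.002], [0.0, -0.002, -1.0]]
contact_force: [-0.9, -0.8, -3.9]
finger_gap: 0.015
gripper_force: 59.6
[0.58559825 0.26338409 0.25203825]
```

View pics/t7.png

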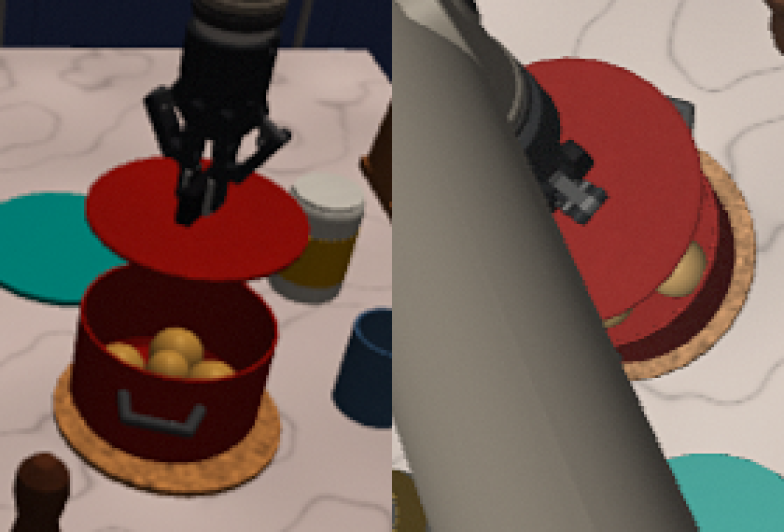

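In both views the lid (scene crop centre (198,218), top crop right edge (700,190)) hangs over the pot, and in the scene view it seems to dip toward the right, +y. I measure its tilt and centre from the edge rays.

```bash
cat > lidfit.py <<'E'
from plan import *
from scipy.optimize import least_squares
def lidfit(s,t,tp,win,z0,vmin=105,guess=(.585,.265)):
    h=cv2.cvtColor(s["image"],cv2.COLOR_RGB2HSV);m=((h[...,0]<9)|(h[...,0]>171))&(h[...,1]>150)&(h[...,2]>vmin)
    k=np.zeros_like(m);k[win[0]:win[1],win[2]:win[3]]=1;m&=k
    big=max(comps(m,200),key=lambda q:q[0][4]);print("mask",big[0])
    c=np.vstack(cv2.findContours(big[2].astype(np.uint8),0,1)[0]);H=cv2.convexHull(c)[:,0].astype(float)
    rays=[ray(s,*q) for q in H]+[ray(t,*q) for q in tp]
    def res(x):
        n=np.array([x[3],x[4],1]);n/=np.linalg.norm(n);c=x[:3];out=[]
        for o,d in rays:
            ds=[]
            for e in(0,.006):
                C=c+e*n;p=o+d*(n@(C-o))/(n@d);ds.append(np.linalg.norm(p-C))
            out.append(min(ds)-.1)
        return np.array(out)
    g=least_squares(res,[*guess,z0,0,0],loss="soft_l1",f_scale=.0015)
    r=res(g.x);print("lid origin",g.x[:3].round(4),"tilt deg (x,y)",np.rad2deg(g.x[3:]).round(2),"scene rms",r[:len(H)].std().round(4),"top",r[len(H):].round(4));return g.x
E
python3 - <<'E'
from lidfit import *
import pickle;t,s=pickle.load(open("c2.pkl","rb"))
tp=[(130+(X-392)/2.8,150+Y/2.8) for X,Y in[(535,62),(575,58),(625,73),(665,105),(690,145),(700,190),(690,235),(665,280),(630,310)]]
h=cv2.cvtColor(s["image"],cv2.COLOR_RGB2HSV);print("V lid,pot:",h[150+50,350+90],h[120+89,350+89],h[120+125,350+32],h[120+95,350+60])
lidfit(s,t,tp,(165,225,370,470),.24);lidfit(s,t,[],(165,225,370,470),.24)
E
```

```text
V lid,pot: [  1 243 130] [  1 241 132] [  0 223  40] [  1 239 130]
mask [381, 176, 80, 44, 2223]
lid origin [0.5815 0.2659 0.2396] tilt deg (x,y) [-2.45  1.26] scene rms 0.0014 top [ 0.0009  0.0012 -0.0008 -0.0023 -0.0024 -0.0017 -0.0037 -0.0034 -0.0035]
mask [381, 176, 80, 44, 2223]
lid origin [0.5617 0.2712 0.2268] tilt deg (x,y) [-1.61  0.63] scene rms 0.0005 top []
```

```bash

python3 -m handwheel '[[[0,0.05,0.3],[0,0,0]],[[0,0,0.3],[0,0,0]],[[0,0,0.3],[0,0,0]],[[0,0,0.3],[0,0,0]],[[0,0,0.3],[0,0,0]],[[0,0,0.3],[0,0,0]],[[0,0,0.3],[0,0,0]],[[0,0,0.2],[0,0,0]],[[0,0,0],[0,0,0]],[[0,0,0],[0,0,0]]]'
python3 - <<'E'
from lidfit import *
t=bot.read_camera("top");s=bot.read_camera("scene");print(bot.get_obs()["tool_pos"],bot.get_obs()["contact_force"])
import pickle;pickle.dump((t,s),open("c3.pkl","wb"))
A=cv2.resize(s["image"][170:310,350:480,::-1],None,fx=3,fy=3,interpolation=3)
B=cv2.resize(t["image"][160:300,140:270,::-1],None,fx=3,fy=3,interpolation=3)
cv2.imwrite("pics/t8.png",np.hstack([A,B]))
E
```

```text
t: 22.32
tool_pos: [0.5866, 0.2652, 0.1597]
ee_rot: [[-0.768, 0.64, -0.0], [0.64, 0.768, -0.002], [-0.001, -0.002, -1.0]]
contact_force: [0.4, 1.1, -4.0]
finger_gap: 0.0151
gripper_force: 59.5
[0.58748073 0.26557831 0.16102874] [ 0.63198714 -0.14721919 -3.8913442 ]
```

View pics/t8.png

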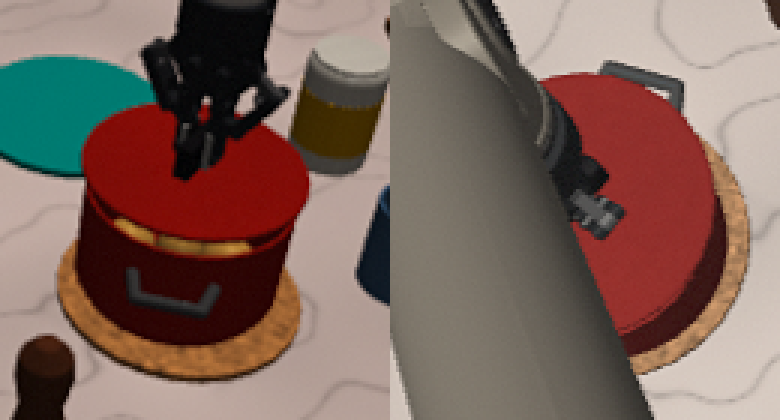

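The lid hovers just above the rim: scene crop centre (195,172), with a gap visible at (190,240).

```bash
python3 - <<'E'
from lidfit import *
import pickle;t,s=pickle.load(open("c3.pkl","rb"))
tp=[(140+(X-390)/3,160+Y/3) for X,Y in[(550,78),(590,73),(640,88),(680,120),(705,160),(714,200),(708,240),(690,280),(655,317)]]
lidfit(s,t,tp,(195,260,370,470),.149)
for i in range(4):print(np.round(bot.get_obs()["tool_pos"],4))
E
```

```text
mask [378, 205, 75, 45, 2138]
lid origin [0.5834 0.2661 0.1483] tilt deg (x,y) [-3.22  0.86] scene rms 0.0012 top [-0.0003  0.0013  0.0002 -0.0004  0.0003  0.001  -0.0002 -0.0003 -0.0003]
[0.5875 0.2656 0.161 ]
[0.5875 0.2656 0.161 ]
[0.5875 0.2656 0.161 ]
[0.5875 0.2656 0.161 ]
```

```bash

python3 -m handwheel '[[[0,0,0],[0.0045,0.0053,0]],[[0,0,0],[0.0045,0.0053,0]],[[0,0,0.08],[0,0,0]],[[0,0,0.08],[0,0,0]],[[0,0,0.08],[0,0,0]],[[0,0,0.08],[0,0,0]],[[0,0,0.08],[0,0,0]],[[0,0,0],[0,0,0]],[[0,0,0],[0,0,0]],[[0,0,0],[0,0,0]]]'
python3 -m handwheel '[[[0,0,0.03],[0,0,0]],[[0,0,0.03],[0,0,0]],[[0,0,0],[0,0,0]],[[0,0,0],[0,0,0]],[[0,0,0],[0,0,0]],[[0,0,0],[0,0,0]],[[0,0,0],[0,0,0]],[[0,0,0],[0,0,0]],[[0,0,0],[0,0,0]],[[0,0,0],[0,0,0]]]'

```

```text
t: 23.25
tool_pos: [0.5862, 0.2653, 0.1443]
ee_rot: [[-0.768, 0.639, -0.043], [0.64, 0.768, -0.002], [0.032, -0.029, -0.999]]
contact_force: [0.0, 0.4, -4.5]
finger_gap: 0.0152
gripper_force: 59.7
t: 24.08
tool_pos: [0.586, 0.2652, 0.1419]
ee_rot: [[-0.768, 0.64, -0.043], [0.64, 0.768, -0.002], [0.032, -0.029, -0.999]]
contact_force: [0.0, -0.8, -4.8]
finger_gap: 0.0153
gripper_force: 59.6
```

```bash

python3 -m handwheel '[[[0,0,0.025],[0,0,0]],[[0,0,0.025],[0,0,0]],[[0,0,0],[0,0,0]],[[0,0,0],[0,0,0]],[[0,0,0],[0,0,0]],[[0,0,0],[0,0,0]],[[0,0,0],[0,0,0]],[[0,0,0],[0,0,0]],[[0,0,0],[0,0,0]],[[0,0,0],[0,0,0]]]'
python3 -m handwheel '[[[0,0,0.025],[0,0,0]],[[0,0,0.015],[0,0,0]],[[0,0,0],[0,0,0]],[[0,0,0],[0,0,0]],[[0,0,0],[0,0,0]],[[0,0,0],[0,0,0]],[[0,0,0],[0,0,0]],[[0,0,0],[0,0,0]],[[0,0,0],[0,0,0]],[[0,0,0],[0,0,0]]]'

```

```text
t: 24.92
tool_pos: [0.5859, 0.2652, 0.1399]
ee_rot: [[-0.768, 0.64, -0.043], [0.64, 0.768, -0.002], [0.032, -0.029, -0.999]]
contact_force: [-0.8, 0.4, -5.1]
finger_gap: 0.0152
gripper_force: 59.6
t: 25.75
tool_pos: [0.5859, 0.2654, 0.1388]
ee_rot: [[-0.768, 0.639, -0.043], [0.64, 0.768, -0.001], [0.032, -0.029, -0.999]]
contact_force: [-5.4, -0.8, 4.7]
finger_gap: 0.0152
gripper_force: 60.9
```

```bash

python3 -m handwheel '[[[0,0,0.02],[0,0,0]],[[0,0,0],[0,0,0]],[[0,0,0],[0,0,0]],[[0,0,0],[0,0,0]],[[0,0,0],[0,0,0]],[[0,0,0],[0,0,0]],[[0,0,0],[0,0,0]],[[0,0,0],[0,0,0]],[[0,0,0],[0,0,0]],[[0,0,0],[0,0,0]]]'
python3 - <<'E'
from lidfit import *
t=bot.read_camera("top");s=bot.read_camera("scene");o=bot.get_obs();print(o["wrist_torque"].round(2) if hasattr(o["wrist_torque"],"round") else o["wrist_torque"])
import pickle;pickle.dump((t,s),open("c4.pkl","wb"))
A=cv2.resize(s["image"][180:300,360:470,::-1],None,fx=3.5,fy=3.5,interpolation=3)
B=cv2.resize(t["image"][170:290,150:260,::-1],None,fx=3.5,fy=3.5,interpolation=3)
cv2.imwrite("pics/t9.png",np.hstack([A,B]))
lidfit(s,t,[],(195,265,370,470),.126)
E
```

```text
t: 26.58
tool_pos: [0.5858, 0.2656, 0.1383]
ee_rot: [[-0.768, 0.639, -0.043], [0.64, 0.768, -0.001], [0.032, -0.028, -0.999]]
contact_force: [-7.1, -0.6, 4.9]
finger_gap: 0.015
gripper_force: 61.1
[-0.26  0.47 -0.14]
mask [377, 210, 74, 47, 2170]
lid origin [0.5607 0.2728 0.1097] tilt deg (x,y) [0.05 0.63] scene rms 0.0005 top []
```

View pics/t9.png

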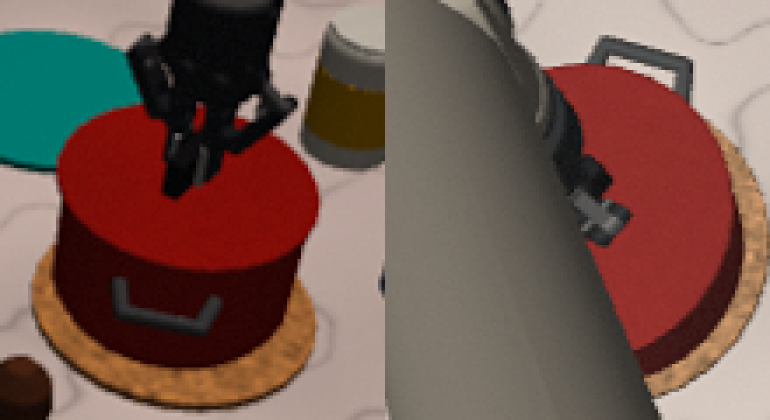

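The lid sits on the pot with no gap visible at the near rim (scene crop (185,268)). One more small press confirms that it is seated.

```bash

python3 -m handwheel '[[[0,0,0.03],[0,0,0]],[[0,0,0],[0,0,0]],[[0,0,0],[0,0,0]],[[0,0,0],[0,0,0]],[[0,0,0],[0,0,0]],[[0,0,0],[0,0,0]],[[0,0,0],[0,0,0]],[[0,0,0],[0,0,0]],[[0,0,0],[0,0,0]],[[0,0,0],[0,0,0]]]'
python3 - <<'E'
from lidfit import *
import pickle;t,s=pickle.load(open("c4.pkl","rb"))
tp=[(150+(X-385)/3.5,170+Y/3.5) for X,Y in[(550,70),(590,65),(640,75),(690,105),(722,150),(735,200),(730,240),(700,300),(650,345)]]
lidfit(s,t,tp,(195,265,370,470),.126)
E
```

```text
t: 27.52
tool_pos: [0.5854, 0.2658, 0.1373]
ee_rot: [[-0.768, 0.639, -0.044], [0.64, 0.769, -0.001], [0.033, -0.029, -0.999]]
contact_force: [-6.2, -0.4, 6.9]
finger_gap: 0.015
gripper_force: 61.4
mask [377, 210, 74, 47, 2170]
lid origin [0.583  0.2652 0.1272] tilt deg (x,y) [-1.45  0.95] scene rms 0.0012 top [-0.0019 -0.0007 -0.0002  0.0014  0.0016  0.0016 -0.0002 -0.0029 -0.0033]
```

```bash

python3 -m handwheel '[[[0,0,0.03],[0,0,0]],[[0,0,0],[0,0,0]],[[0,0,0],[0,0,0]],[[0,0,0],[0,0,0]],[[0,0,0],[0,0,0]],[[0,0,0],[0,0,0]],[[0,0,0],[0,0,0]],[[0,0,0],[0,0,0]],[[0,0,0],[0,0,0]],[[0,0,0],[0,0,0]]]'
python3 -m handwheel '[[[0,0,0.03],[0,0,0]],[[0,0,0],[0,0,0]],[[0,0,0],[0,0,0]],[[0,0,0],[0,0,0]],[[0,0,0],[0,0,0]],[[0,0,0],[0,0,0]],[[0,0,0],[0,0,0]],[[0,0,0],[0,0,0]],[[0,0,0],[0,0,0]],[[0,0,0],[0,0,0]]]'

```

```text
t: 28.35
tool_pos: [0.5851, 0.2658, 0.1366]
ee_rot: [[-0.768, 0.639, -0.044], [0.64, 0.768, -0.001], [0.033, -0.029, -0.999]]
contact_force: [-8.3, -2.6, 9.4]
finger_gap: 0.015
gripper_force: 61.9
t: 29.18
tool_pos: [0.5851, 0.2658, 0.1362]
ee_rot: [[-0.768, 0.639, -0.044], [0.64, 0.768, -0.001], [0.033, -0.028, -0.999]]
contact_force: [-10.3, -2.3, 13.7]
finger_gap: 0.0152
gripper_force: 62.5
```

The force now rises with hardly any descent, so the lid is seated. I release and back off along the tool axis.

```bash

python3 -m handwheel '[[[0,0,0],[0,0,0]],[[0,0,0],[0,0,0]],[[0,0,0],[0,0,0]],[[0,0,0],[0,0,0]],[[0,0,0],[0,0,0]],[[0,0,0],[0,0,0]],[[0,0,0],[0,0,0]],[[0,0,0],[0,0,0]],[[0,0,0],[0,0,0]],[[0,0,0],[0,0,0]]]' 0.6
python3 -m handwheel '[[[0,0,-0.1],[0,0,0]],[[0,0,-0.2],[0,0,0]],[[0,0,-0.3],[0,0,0]],[[0,0,-0.5],[0,0,0]],[[0,0,-0.8],[0,0,0]],[[0,0,-0.8],[0,0,0]],[[0,0,-0.8],[0,0,0]],[[0,0,-0.5],[0,0,0]],[[0,0,0],[0,0,0]],[[0,0,0],[0,0,0]]]'
python3 -m handwheel '[[[0,-0.8,0],[0,0,0]],[[0,-0.8,0],[0,0,0]],[[0,-0.8,0],[0,0,0]],[[0,-0.8,0],[0,0,0]],[[0,-0.8,0],[0,0,0]],[[0,-0.5,0],[0,0,0]],[[0,-0.5,0],[0,0,0]],[[0,0,0],[0,0,0]],[[0,0,0],[0,0,0]],[[0,0,0],[0,0,0]]]'
python3 - <<'E'
from lidfit import *
t=bot.read_camera("top");s=bot.read_camera("scene")
import pickle;pickle.dump((t,s),open("c5.pkl","wb"))
A=cv2.resize(s["image"][140:340,240:480,::-1],None,fx=1.65,fy=1.65,interpolation=3)
B=cv2.resize(t["image"][140:340,140:380,::-1],None,fx=1.65,fy=1.65,interpolation=3)
cv2.imwrite("pics/t10.png",np.hstack([A,B]))
lidfit(s,t,[],(195,265,370,470),.126)
E
```

```text
t: 30.02
tool_pos: [0.5857, 0.2652, 0.1339]
ee_rot: [[-0.768, 0.639, -0.043], [0.64, 0.768, -0.002], [0.032, -0.029, -0.999]]
contact_force: [-0.7, 0.1, -0.8]
finger_gap: 0.0512
gripper_force: 0.0
t: 30.85
tool_pos: [0.5935, 0.2658, 0.2966]
ee_rot: [[-0.768, 0.64, -0.039], [0.64, 0.768, 0.0], [0.03, -0.025, -0.999]]
contact_force: [0.5, -0.6, -0.2]
finger_gap: 0.0512
gripper_force: 0.0
t: 31.68
tool_pos: [0.4645, 0.1124, 0.299]
ee_rot: [[-0.768, 0.639, -0.044], [0.64, 0.769, -0.002], [0.033, -0.029, -0.999]]
contact_force: [-0.7, -0.2, -0.0]
finger_gap: 0.0513
gripper_force: 0.0
mask [377, 211, 74, 46, 2351]
lid origin [0.5578 0.274  0.1045] tilt deg (x,y) [-1.74  0.75] scene rms 0.0005 top []
```

View pics/t10.png

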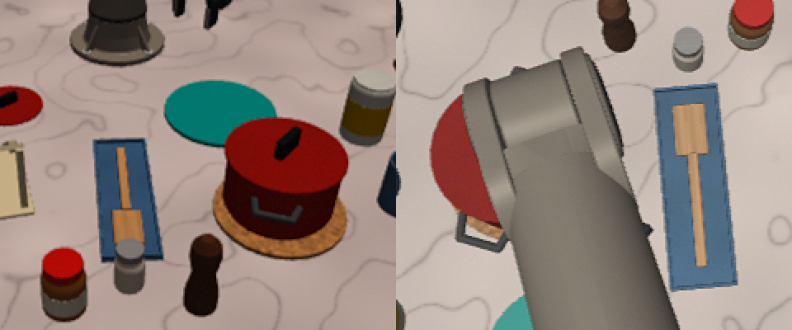

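```bash

python3 -m handwheel '[[[-0.34,-0.47,0],[0,0,0]],[[-0.34,-0.47,0],[0,0,0]],[[-0.34,-0.47,0],[0,0,0]],[[-0.34,-0.47,0],[0,0,0]],[[-0.34,-0.47,0],[0,0,0]],[[-0.34,-0.47,0],[0,0,0]],[[-0.34,-0.47,0],[0,0,0]],[[-0.34,-0.47,0],[0,0,0]],[[-0.34,-0.47,0],[0,0,0]],[[0,0,0],[0,0,0]]]'
python3 - <<'E'
from lidfit import *
t=bot.read_camera("top");s=bot.read_camera("scene")
h=cv2.cvtColor(t["image"],cv2.COLOR_RGB2HSV);print("lid/pot V",h[235,190],h[260,240])
m=((h[...,0]<9)|(h[...,0]>171))&(h[...,1]>130)&(h[...,2]>100);m[:,:140]=0;m[:,265:]=0
b=max(comps(m,200),key=lambda q:q[0][4]);print(b[:2])
H=cv2.convexHull(np.vstack(cv2.findContours(b[2].astype(np.uint8),0,1)[0]))[:,0].astype(float)
x=lidfit(s,t,H,(195,265,370,470),.126)
n=lambda q:[onz(t,*q,.01)]
ck=(h[...,0]>8)&(h[...,0]<20)&(h[...,1]>90)&(h[...,2]>80);ck[:,:160]=0;ck[:,270:]=0;ck[:190]=0;ck[290:]=0
P=np.array([onz(t,np.flatnonzero(ck[y])[-1]+.5,y,.010)[:2] for y in range(232,270,3)])
print("cork centre resid",(np.hypot(*(P-[.5896,.2728]).T)-.115).round(4))
E
```

```text
t: 32.62
tool_pos: [0.4502, -0.1013, 0.3004]
ee_rot: [[-0.763, 0.645, -0.044], [0.645, 0.764, -0.004], [0.031, -0.032, -0.999]]
contact_force: [-0.0, -1.0, -0.1]
finger_gap: 0.0515
gripper_force: 0.0
lid/pot V [  1 156  90] [  2 163  58]
([161, 188, 89, 87, 5682], [205.0, 231.3])
mask [377, 212, 74, 45, 2348]
lid origin [0.5846 0.2648 0.1257] tilt deg (x,y) [-2.85  1.91] scene rms 0.0015 top [-0.0009 -0.0006 -0.0007 -0.001  -0.0006 -0.0001 -0.0001 -0.0003 -0.0002
 -0.0005 -0.0012 -0.0022 -0.0025 -0.0026 -0.0026 -0.0027 -0.0031 -0.0036
 -0.0037 -0.0037 -0.0033 -0.0036 -0.0031 -0.002  -0.0016 -0.0019 -0.0015
 -0.0015 -0.0015 -0.0013 -0.0013 -0.0012 -0.0014 -0.0012 -0.0014 -0.0012
 -0.0014 -0.0012 -0.0008 -0.0012 -0.0012 -0.0011 -0.0016 -0.0016 -0.0011]
cork centre resid [-0.0006 -0.0015  0.0006  0.0008 -0.0011  0.0001  0.0017  0.0015  0.0017
  0.0002 -0.0005  0.0014 -0.0001]
```

```bash
python3 - <<'E'
from plan import *
t=bot.read_camera("top");s=bot.read_camera("scene")
a=np.linspace(0,2*np.pi,180)
def bb(c,cam,tilt):
    th=np.deg2rad(tilt);ux=np.array([np.cos(th),0,-np.sin(th)]);n=np.array([np.sin(th),0,np.cos(th)])
    q=np.array([proj(cam,np.array(c)+e*n+.1*(np.cos(k)*ux+np.array([0,np.sin(k),0]))) for k in a for e in(0,.006)])
    return np.r_[q.min(0),q.max(0)].round(1)
print("observed scene 377 212 451 257 | top 161 188 250 275")
for c,tl in(((.5835,.267,.125),0),((.5835,.2655,.125),0),((.588,.2655,.1295),-3.1)):print(c,tl,bb(c,s,tl),bb(c,t,tl))
im=s["image"]
for x in(405,413,421):print(x,[tuple(int(v) for v in im[y,x]) for y in range(250,264)])
E
```

```text
observed scene 377 212 451 257 | top 161 188 250 275
(0.5835, 0.267, 0.125) 0 [376.1 209.7 451.8 257.7] [159.  188.6 248.9 276.1]
(0.5835, 0.2655, 0.125) 0 [375.5 209.7 451.3 257.7] [159.7 188.6 249.5 276.1]
(0.588, 0.2655, 0.1295) -3.1 [375.9 210.9 452.2 255.9] [159.1 185.5 249.2 274. ]
405 [(127, 11, 6), (126, 11, 5), (126, 9, 5), (128, 12, 7), (110, 11, 7), (67, 5, 4), (41, 5, 3), (45, 7, 6), (44, 4, 2), (44, 4, 3), (44, 6, 4), (44, 4, 3), (43, 5, 4), (43, 5, 2)]
413 [(128, 11, 5), (128, 11, 6), (129, 9, 6), (129, 10, 5), (133, 12, 7), (133, 13, 8), (97, 7, 3), (50, 5, 3), (41, 3, 4), (43, 3, 2), (43, 4, 4), (44, 4, 4), (44, 6, 6), (44, 6, 3)]
421 [(130, 12, 9), (129, 12, 8), (128, 11, 8), (129, 13, 6), (127, 11, 5), (128, 11, 5), (115, 10, 6), (72, 5, 4), (42, 5, 4), (43, 4, 2), (44, 5, 3), (45, 5, 4), (44, 5, 5), (43, 2, 0)]
```

The edge profile runs from red straight to red with no steel plug showing. The outline matches a flat lid at rim height to within 2 px, about the calibration error. The cork mat and the spatula are in place, so I hand in.

```bash
python3 -c "
from bench import bot;print(bot.hand_in())"
```

```text
the job is handed in; nothing more can be done
None
```

The job is handed in at about 33 s of the 58 s: the spatula lies in the blue tray, and the lid is on the pot, pressed until the force showed it was seated before release; I viewed 12 pictures, two over the limit of 10.

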